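# Used solvent bottle through the sprung flap

## Task

Put the used solvent bottle (the amber one with the red cap) into the red collection box: push it down through the sprung flap in the lid, keep hold of it until it is well through with the flap held open, then let go so that it drops inside, and draw back so that the flap swings shut. Leave the fresh bottle (amber, white cap) standing where it is.

Things in the scene. Friction and masses are not known exactly. Their poses are not given: they have to be found in the camera images.
- used_bottle: The used bottle: upright, loose, straight-sided round amber bottle with a RED cap and cream label band, 38 mm diameter, 90 mm tall, about 150 g. Cap (66 to 90 mm height) and body have one diameter, so it can be gripped at any height. Origin: centre of its underside, z up. A clear blue-capped bottle of the same shape and a rusty iron knob (64 mm diameter, 90 mm tall) also stand about.
- fresh_bottle: The fresh bottle, not to be disturbed: same shape, size and amber glass as the used one, but with a WHITE cap. Origin: centre of its underside, z up.
- drop_box: Fixed red box with grey lid, 150 (its x) by 190 (its y) by 190 mm high; origin: centre of its underside on the table, z up. A mouth 80 (x) by 140 mm (y), centred in the lid, is closed by an aluminium flap hinged at the mouth's +x edge (two dark knuckles); yellow stripe at its free -x edge. Bottle axis goes best 8 mm to -x of the mouth's centre (-20 to 0 mm will do). Rubber floor at 10 mm.
- flap (a joint): Angle of the flap in rad: 0 shut (level with the lid), growing as it swings down into the box, at most 1.45. It is 78 mm from hinge to free edge, yields to under 2 N of downward push, and a weak spring shuts it when nothing is in its way. A bottle let go with its foot about 70 mm below the lid has the flap well aside, drops to the box floor and stays clear of the flap.
Things that resemble listed ones, but are neither listed nor needed, are in the scene too. Leave any green or yellow look-alike of the used_bottle alone.

How it is judged (in metres and radians):
On the way:
1. the used bottle, still held by the fingers, reaches at least 30 mm down through the mouth and holds the flap open (z of used_bottle in the frame of drop_box below 0.16 m and x of used_bottle in the frame of drop_box between -0.045 and 0.045 m and y of used_bottle in the frame of drop_box between -0.075 and 0.075 m and value of joint flap above 0.4 rad and contact force between the fingers and used_bottle above 0.5 N), for 0.1 s.
At the end, for the whole second after the job is handed in: The used bottle lies or stands at rest inside the collection box (its foot at least 60 mm below the lid), the flap is shut to within 0.1 rad, and the fresh bottle stands upright within 30 mm of where it was (z of used_bottle in the frame of drop_box below 0.13 m and x of used_bottle in the frame of drop_box between -0.075 and 0.075 m and y of used_bottle in the frame of drop_box between -0.095 and 0.095 m and value of joint flap below 0.1 rad and linear speed of used_bottle below 0.05 m/s and distance of fresh_bottle from where it was at the start of the episode below 0.03 m and angle between fresh_bottle's own z axis and vertical below 0.3 rad); the robot touches nothing.
It fails at once if the fresh bottle is moved more than 30 mm or tipped over (distance of fresh_bottle from where it was at the start of the episode above 0.03 m or angle between fresh_bottle's own z axis and vertical above 0.5 rad).
It also fails if it takes over 40 s, if anything falls off the work surface, if the arm or the gripper's body presses on something with over 40 N, if the wrist force passes 120 N, or if a joint passes its speed limit or range.

## Robot

A 6-joint arm with a two-finger parallel gripper is mounted at the origin on the work surface. World frame = base frame: x ahead of the robot, y to its left, z up, the work surface at z = 0. Lengths are in mm, angles in rad, forces in N, time in s.
With the tool pointing down it reaches from about 400 to 925 mm from the base axis. Payload 12.5 kg.
Tool frame: the origin (TCP) lies where the fingers leave the gripper's body, on its centre line; the fingertips stand 78 mm ahead of it and the grasp point (between the pads) lies 59 mm ahead of it (env.nose_length is the distance from the TCP to the fingertips, in mm); z points along the fingers, y is the line along which they close (so a half turn about z gives the same grasp; the last joint's range is limited). The gripper opens to 95 mm and grips with 3 to 60 N. Pads are 20 mm wide; open, the fingers measure 119 mm over their backs; the gripper's body (75 mm by 180 mm) begins 59 mm behind the grasp point.
Start: joints at [1.022, 0.491, 1.559, -0, 1.092, -0.106], TCP at [267.777, 564.742, 292.261] pointing down, gripper open.
Joint ranges: [-3.1, 3.1], [-0.84, 2.19], [0.05, 2.79], [-1.13, 4.28], [0.06, 2.93], [-2.69, 2.69]. Speed limits (rad/s): [2.22, 2.22, 2.79, 3.14, 3.14, 3.14].

## Interface

Orientations are given as [roll, pitch, yaw] about the fixed x, y, z axes, in that order (R = Rz(yaw) Ry(pitch) Rx(roll)).
In Python, from cell import env gives the robot as it stands. The module is installed in compiled form; this text tells all that it offers.
- The arm moves only by the tool send_rows, never from a script. Its argument "series" is text: rows parted by semicolons, each of 6 numbers parted by spaces: the shift along the tool's x, y, z as a fraction of full scale, then the turn, a rotation vector about the tool's x, y, z as a fraction of full scale. A call has 1 to 5 rows; each row shifts and turns the commanded pose from where the row before left it, along the tool's axes as they then stand; what a row does not reach is not made up. Full scale, the value 1, is 60 mm for a shift and 10 degrees for a turn. A row lasts 1/8 s, in which the tool goes at most 62.5 mm and 10.7 degrees, less where a joint would pass 70% of its speed; a pose out of reach is approached as far as the arm can. A call with a number of a shift or a turn outside -1 to 1 is refused whole. A call with a gripper value outside its range is refused whole. "fingers" is the opening, from 0 (shut) to 1 (fully open), set as the call begins (left out, the last holds). The fingers move at their own pace and stop on an object; the grip force is fixed at half the most. Time passes only in rows, so rows that do not move let the fingers close. It gives the time, the measured TCP pose, the force, the opening and the grip force at its end, in the units of the state.
- env.state(): the state, without advancing time (a new reading comes with each control period).
- env.read_camera(name): name is "scene" or "top"; returns a dict with "color" (480x640x3 uint8, red, green, blue), "z_map" (480x640 float32, mm along the optical axis (not along the pixel's ray), 0 where there is no reading), "fovy" (degrees; the focal length in pixels is half the picture's height over the tangent of half this angle, whatever the lens; pixels are square), "cx", "cy" (the principal point, pixels), "R" (3x3) and "t" (3): a world point X has camera coordinates R X + t. Camera axes: x right, y down, z forward; pixel columns grow to the right and rows downward; lengths in mm; the calibration is good to about 2 mm. A picture is of the moment at which its call begins.
- env.job_done(): hands the job in; it is judged then, once.
The state is a dict: "t": time; "joints": joint angles; "qvel": joint speeds; "tau": joint torques, N m; "eef_pos": TCP position; "tcp_rot": TCP orientation; "ft_force": force on the tool from outside, world axes, zero at the start; "moment": the same for the moment, N m; "opening": opening from 0.0 (shut) to 1.0 (fully open); "grip_force": force on a finger pad.
Only numpy, scipy, OpenCV 4.12 (cv2) and the standard library are available. Lean on these libraries where they do the work, as an engineer would, in place of code of your own. Each camera call takes 0.05 s, during which the arm holds its last target. There are 200 camera calls.

## Working session

There is one attempt and no reset: what is moved stays moved. The work goes in short steps, Python scripts to look and compute and a tool call to move; the robot and the scene stay as the last step left them, time stands still between calls to the robot, and variables do not carry over. Pictures are saved under pics/ and viewed, at most 10 in all, crops included, and the job is handed in when it is done.

Besides the shell and the picture viewer there is one more tool, called after "Emit:" as name(argument=value, ...) on one line, values as JSON. send_rows: Moves the arm, as the interface text tells. Shift numbers are shares of 60 mm and turn numbers shares of 10 degrees, none past 1 either way. Its arguments: {"type":"object","properties":{"series":{"type":"string"},"fingers":{"type":"number"}},"required":["series"]}

```bash
mkdir -p pics; cat > h.py <<'E'
import numpy as np, cv2
from cell import env
def grab(n,save=None):
    c=env.read_camera(n)
    if save: cv2.imwrite('pics/'+save,c['color'][:,:,::-1])
    return c
def cloud(c):
    h,w=c['z_map'].shape; f=h/2/np.tan(np.radians(c['fovy'])/2)
    v,u=np.mgrid[:h,:w]; z=c['z_map'].astype(float)
    P=np.stack([(u-c['cx'])/f*z,(v-c['cy'])/f*z,z],-1)
    W=(P-np.array(c['t']))@np.array(c['R']); W[z==0]=np.nan
    return W
E
python3 - <<'E'
from h import *
for n in('top','scene'):
    c=grab(n,n+'1.png'); np.savez(n+'1.npz',W=cloud(c),C=c['color'])
    print(n,c['fovy'],np.array(c['R']).round(2).tolist(),np.array(c['t']).round())
print(env.state())
E
```

```text
top 54.49177185650879 [[0.02, -1.0, -0.0], [-0.99, -0.02, -0.12], [0.12, 0.01, -0.99]] [ 19. 515. 904.]
scene 42.663737936031545 [[-0.68, 0.74, 0.02], [0.41, 0.4, -0.82], [-0.61, -0.55, -0.57]] [ 334. -109. 1529.]
{'t': 0.1, 'joints': array([ 1.02239406e+00,  4.91465844e-01,  1.55937548e+00, -1.90031816e-05,
        1.09168227e+00, -1.05585881e-01]), 'qvel': array([ 0.00069489, -0.00156254, -0.00042477,  0.00030731, -0.00148687,
       -0.00056369]), 'tau': array([ 1.89477680e-03, -6.13621473e+01, -2.58603001e+01,  6.93958928e-02,
        4.70200286e-02, -4.05508501e-05]), 'eef_pos': array([267.7086437 , 564.61610195, 291.74540794]), 'tcp_rot': array([-3.14066512e+00, -8.13501128e-05,  2.69878500e+00]), 'ft_force': array([ 0.15597523, -0.40981393,  0.38385205]), 'moment': array([ 0.01057713, -0.04958852,  0.04656368]), 'grip_force': 0.0, 'opening': 1.000898436906722}
```

View pics/top1.png

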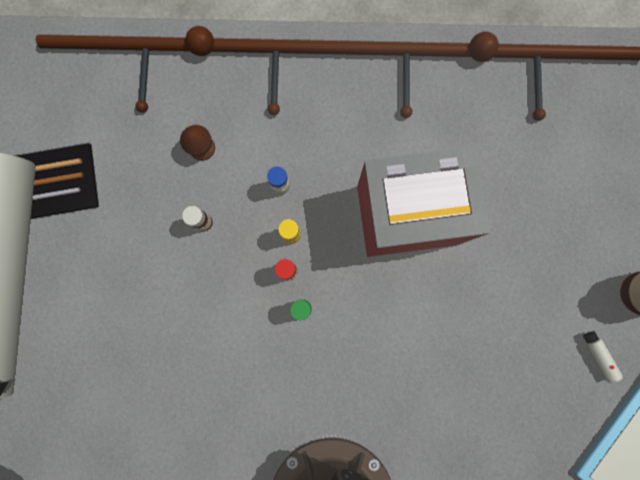

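View pics/scene1.png

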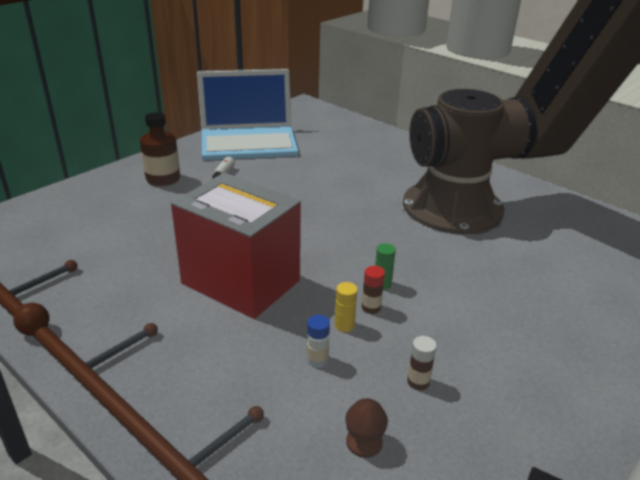

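The top view shows the red cap at (285,269) between the yellow (289,231) and green (301,310) look-alikes. Blue is at (277,178), white at (193,217), and the box mouth at about (427,196) with the yellow stripe on the robot side. The scene view agrees.

```bash
python3 - <<'E'
from h import *
d=np.load('top1.npz');W=d['W'];C=d['C']
hsv=cv2.cvtColor(C,cv2.COLOR_RGB2HSV)
for n,(u,v) in dict(red=(285,269),yel=(289,231),grn=(301,310),blue=(277,178),white=(193,217),knob=(197,140)).items():
    w=W[v-25:v+26,u-25:u+26].reshape(-1,3); k=(w[:,2]>(80))&(w[:,2]<100); k&=True
    # keep component around the seed
    m=((W[...,2]>80)&(W[...,2]<100)).astype(np.uint8); _,L=cv2.connectedComponents(m)
    q=W[L==L[v,u]]; (c,r)=cv2.minEnclosingCircle(q[:,:2].astype(np.float32))
    print(n,np.round(c,1),round(r,1),np.median(q[:,2]).round(1),len(q))
m=((W[...,2]>175)&(W[...,2]<200)&(np.hypot(W[...,0]-0,W[...,1])<800)).astype(np.uint8); _,L=cv2.connectedComponents(m)
q=W[L==L[240,400]]; r=cv2.minAreaRect(q[:,:2].astype(np.float32)); print('lid',r,np.median(q[:,2]))
s=(hsv[...,0]>15)&(hsv[...,0]<30)&(hsv[...,1]>120)&(W[...,2]>170)
print('stripe',cv2.minAreaRect(W[s][:,:2].astype(np.float32)))
b=cv2.inRange(hsv,(0,0,200),(180,40,255)).astype(bool)&(W[...,2]>170)&(np.arange(640)[None]>350)&(np.arange(640)[None]<500)&(np.arange(480)[:,None]>150)
print('flap',cv2.minAreaRect(W[b|s][:,:2].astype(np.float32)))
E
```

```text
Still running in the background as job /tmp/bash_jobs.1000/3860aaf05911 (pid 475). You'll get a notice when it ends.
```

```bash
cat /tmp/bash_jobs.1000/3860aaf05911/std*; kill -9 -- -$(cat /tmp/bash_jobs.1000/3860aaf05911/pid); timeout 60 python3 - <<'E'
from h import *
d=np.load('top1.npz');W=d['W'];C=d['C']
print(np.isnan(W).any(2).mean(), [W[v,u].round(1).tolist() for u,v in[(285,269),(289,231),(301,310),(277,178),(193,217),(400,240),(427,196),(500,350)]])
hsv=cv2.cvtColor(C,cv2.COLOR_RGB2HSV)
c=dict(red=(285,269),yel=(289,231),grn=(301,310),blue=(277,178),white=(193,217))
for n,(u,v) in c.items():
    w=W[v-14:v+15,u-14:u+15].reshape(-1,3); w=w[(w[:,2]>84)&(w[:,2]<98)]
    if len(w)>5: print(n,((w.min(0)+w.max(0))/2).round(1),np.ptp(w,axis=0).round(1),len(w))
sub=np.zeros(W.shape[:2],bool); sub[145:260,350:495]=1
def rect(n,m):
    q=W[m&sub]; q=q[np.isfinite(q).all(1)]
    print(n,len(q), cv2.minAreaRect(q[:,:2].astype(np.float32)) if len(q) else '',np.median(q[:,2]))
rect('lid',(W[...,2]>180)&(W[...,2]<200))
s=(hsv[...,0]>15)&(hsv[...,0]<30)&(hsv[...,1]>120)
rect('stripe',s)
rect('flap',s|((hsv[...,1]<40)&(hsv[...,2]>195)))
E
```

```text
0.003929036458333333 [[449.0, 96.8, 87.6], [520.2, 91.2, 91.8], [373.9, 64.8, 88.9], [622.0, 117.3, 90.3], [543.5, 274.1, 88.5], [495.6, -101.1, 190.0], [570.4, -145.6, 193.2], [300.1, -334.5, -2.0]]
red [449.9  97.6  88.7] [35.7 35.9  8.5] 315
yel [525.5  93.6  89.3] [36.6 37.5  9.4] 312
grn [374.8  66.7  88.8] [34.9 37.1  8.2] 324
blue [627.9 118.6  89. ] [36.9 36.6  9.8] 306
white [547.3 276.7  89.1] [35.2 37.8  9.2] 313
lid 9844 ((571.9190063476562, -146.2226104736328), (150.75833129882812, 191.6868896484375), 8.653421401977539) 189.77046554668476
stripe 497 ((553.010009765625, -160.48690795898438), (30.385631561279297, 159.59170532226562), 8.303102493286133) 189.9089973054307
flap 3383 ((583.2315063476562, -155.76776123046875), (90.93399810791016, 159.64430236816406), 8.804444313049316) 189.502744279251
```

Emit:
send_rows(series="0 0 0 0 0 -0.85; 0 0 0 0 0 -0.85; 0 0 0 0 0 -0.85; 0 0 0 0 0 -0.85; 0 0 0 0 0 0", fingers=1)

```text
t: 0.72
eef_pos: [267.7, 564.7, 291.9]
tcp_rot: [-3.141, -0.0, -2.992]
ft_force: [-0.0, -0.4, -0.4]
opening: 0.999
grip_force: 0.0
```

```bash
cat >> h.py <<'E'
from scipy.spatial.transform import Rotation as Ro
def go(x,y,z,yaw=np.radians(8.65)-np.pi):
    s=env.state(); R=Ro.from_euler('xyz',s['tcp_rot'])
    d=R.inv().apply(np.array([x,y,z])-s['eef_pos'])
    w=(R.inv()*Ro.from_euler('xyz',[np.pi,0,yaw])).as_rotvec(degrees=True)
    print('pose',s['eef_pos'].round(1),s['tcp_rot'].round(3),'shift',(d/60).round(3),'turn',(w/10).round(3),'t',s['t'],s['joints'].round(2))
E
timeout 60 python3 -c "
from h import *
go(450,97.5,230)"
```

```text
pose [267.7 564.7 291.9] [-3.141 -0.    -2.992] shift [-1.844 -8.152  1.035] turn [-0.002 -0.002 -0.008] t 0.725 [ 1.02  0.49  1.56  0.    1.09 -0.7 ]
```

Emit:
send_rows(series="-0.184 -0.815 0.1 0 0 0; -0.184 -0.815 0.1 0 0 0; -0.184 -0.815 0.1 0 0 0; -0.184 -0.815 0.1 0 0 0; -0.184 -0.815 0.1 0 0 0")

```text
t: 1.35
eef_pos: [359.4, 329.8, 262.1]
tcp_rot: [3.141, 0.0, -2.995]
ft_force: [0.4, 0.5, 0.3]
opening: 0.998
grip_force: 0.0
```

Emit:
send_rows(series="-0.184 -0.815 0.1 0 0 0; -0.184 -0.815 0.1 0 0 0; -0.184 -0.815 0.1 0 0 0; -0.184 -0.815 0.1 0 0 0; -0.184 -0.815 0.1 0 0 0")

```text
t: 1.98
eef_pos: [450.8, 96.3, 232.1]
tcp_rot: [3.142, 0.0, -2.995]
ft_force: [0.7, 0.1, 0.3]
opening: 1.006
grip_force: 0.0
```

Emit:
send_rows(series="0 0 0 0 0 0; 0 0 0 0 0 0")

```text
t: 2.22
eef_pos: [450.1, 98.0, 232.2]
tcp_rot: [3.141, -0.0, -2.994]
ft_force: [0.1, 0.3, 0.8]
opening: 0.998
grip_force: 0.0
```

```bash
timeout 60 python3 -c "
from h import *
go(450,97.5,135)
grab('scene','s2.png')"
```

```text
pose [450.1  98.  232.2] [ 3.141 -0.    -2.994] shift [ 0.003 -0.008  1.62 ] turn [ 0.001 -0.002 -0.018] t 2.225 [ 0.07  0.34  2.02  0.    0.78 -1.65]
```

View pics/s2.png

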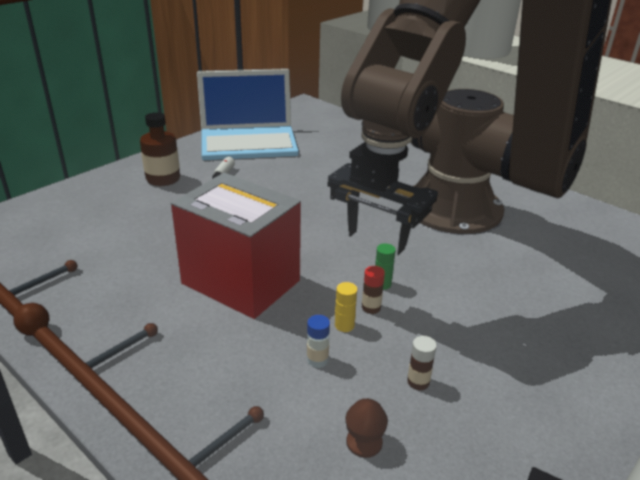

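The gripper at (380,205) hangs right above the red-capped bottle at (373,285), with its fingers astride the line of bottles. Next I descend and close.

Emit:
send_rows(series="0 0 0.4 0 0 0; 0 0 0.4 0 0 0; 0 0 0.4 0 0 0; 0 0 0.4 0 0 0; 0 0 0 0 0 0")

```text
t: 2.9
eef_pos: [449.5, 98.9, 135.4]
tcp_rot: [3.141, -0.003, -2.99]
ft_force: [0.2, -0.1, 0.9]
opening: 1.001
grip_force: 0.0
```

Emit:
send_rows(series="0 0 0 0 0 0; 0 0 0 0 0 0; 0 0 0 0 0 0; 0 0 0 0 0 0; 0 0 0 0 0 0", fingers=0)

```text
t: 3.52
eef_pos: [450.4, 97.8, 136.4]
tcp_rot: [3.142, 0.0, -2.991]
ft_force: [0.2, 0.2, -0.9]
opening: 0.533
grip_force: 0.0
```

Emit:
send_rows(series="0 0 0 0 0 0; 0 0 0 0 0 0; 0 0 0 0 0 0; 0 0 0 0 0 0; 0 0 0 0 0 0")

```text
t: 4.15
eef_pos: [450.3, 97.8, 136.2]
tcp_rot: [3.142, -0.0, -2.991]
ft_force: [0.1, 0.3, -0.9]
opening: 0.396
grip_force: 30.0
```

Emit:
send_rows(series="0 0 -0.5 0 0 0; 0 0 -0.75 0 0 0; 0 0 -0.9 0 0 0; 0 0 -0.9 0 0 0; 0 0 -0.65 0 0 0")

```text
t: 4.78
eef_pos: [450.0, 97.8, 360.5]
tcp_rot: [-3.142, 0.002, -2.991]
ft_force: [0.7, 0.3, -1.5]
opening: 0.393
grip_force: 30.0
```

Emit:
send_rows(series="0 0 0 0 0 0; 0 0 0 0 0 0")

```text
t: 5.03
eef_pos: [449.9, 97.8, 357.3]
tcp_rot: [3.141, -0.001, -2.991]
ft_force: [0.1, -1.0, -2.2]
opening: 0.397
grip_force: 30.0
```

```bash
timeout 60 python3 -c "
from h import *
go(564,-147.4,360)
grab('scene','s3.png')"
```

```text
pose [449.9  97.8 357.3] [ 3.141e+00 -1.000e-03 -2.991e+00] shift [-1.268 -4.326 -0.048] turn [ 0.001 -0.007 -0.002] t 5.025 [ 0.07  0.18  1.85  0.    1.11 -1.65]
```

View pics/s3.png

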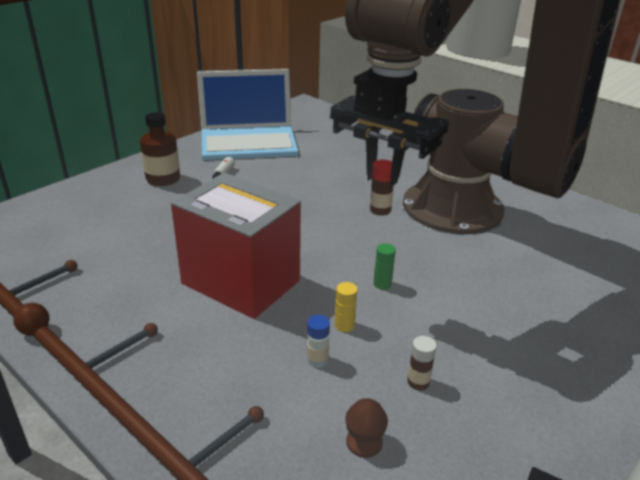

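The bottle hangs upright in the fingers at (382,187), and the green, yellow and white bottles still stand. Now over the box.

Emit:
send_rows(series="-0.181 -0.618 0 0 0 0; -0.181 -0.618 0 0 0 0; -0.181 -0.618 0 0 0 0; -0.181 -0.618 0 0 0 0; -0.181 -0.618 0 0 0 0")

```text
t: 5.7
eef_pos: [532.1, -78.5, 356.5]
tcp_rot: [3.14, -0.003, -2.991]
ft_force: [-0.3, 0.1, -1.6]
opening: 0.392
grip_force: 30.0
```

Emit:
send_rows(series="-0.181 -0.618 0 0 0 0; -0.181 -0.618 0 0 0 0; 0 0 0 0 0 0; 0 0 0 0 0 0")

```text
t: 6.2
eef_pos: [564.0, -147.0, 356.8]
tcp_rot: [3.14, -0.002, -2.991]
ft_force: [0.2, 0.1, -0.6]
opening: 0.397
grip_force: 30.0
```

```bash
timeout 60 python3 -c "
from h import *
go(564,-147.4,255)
grab('scene','s4.png')"
```

```text
pose [ 564.  -147.   356.8] [ 3.140e+00 -2.000e-03 -2.991e+00] shift [-0.002 -0.009  1.697] turn [ 0.009 -0.013 -0.003] t 6.2 [-0.37  0.37  1.58  0.    1.19 -2.09]
```

View pics/s4.png

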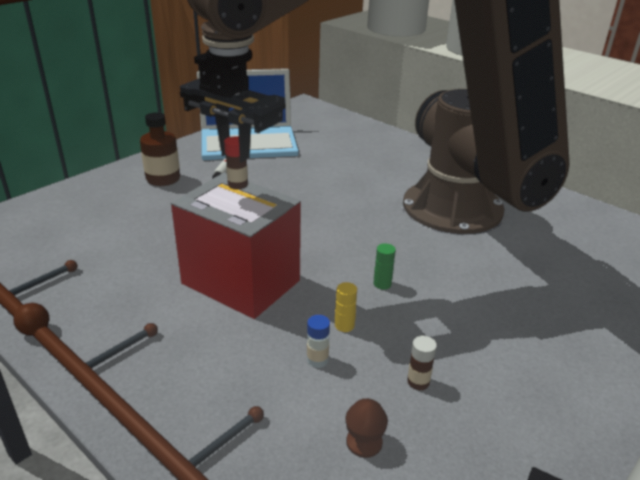

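The bottle at (237,165) is over the mouth, just above the lid. Pushing down in stages.

Emit:
send_rows(series="0 0 0.2 0 0 0; 0 0 0.2 0 0 0; 0 0 0.2 0 0 0; 0 0 0.2 0 0 0; 0 0 0 0 0 0")

```text
t: 6.88
eef_pos: [564.1, -147.3, 309.1]
tcp_rot: [3.141, -0.002, -2.991]
ft_force: [-0.4, 0.8, -1.7]
opening: 0.395
grip_force: 30.0
```

Emit:
send_rows(series="0 0 0.25 0 0 0; 0 0 0.25 0 0 0; 0 0 0.2 0 0 0; 0 0 0.2 0 0 0; 0 0 0 0 0 0")

```text
t: 7.5
eef_pos: [564.2, -147.3, 255.1]
tcp_rot: [3.141, -0.002, -2.991]
ft_force: [-0.9, -0.1, -2.4]
opening: 0.395
grip_force: 30.0
```

Emit:
send_rows(series="0 0 0 0 0 0; 0 0 0 0 0 0")

```text
t: 7.75
eef_pos: [564.5, -147.4, 256.7]
tcp_rot: [-3.141, 0.001, -2.991]
ft_force: [-1.6, 0.6, -1.3]
opening: 0.392
grip_force: 30.0
```

```bash
timeout 60 python3 -c "
from h import *
go(564,-147.4,255); print(env.state()['ft_force'])
c=grab('scene')['color'][90:330,130:450,::-1]
cv2.imwrite('pics/s5.png',cv2.resize(c,None,fx=2,fy=2))"
```

```text
pose [ 564.5 -147.4  256.7] [-3.141e+00  1.000e-03 -2.991e+00] shift [0.009 0.001 0.028] turn [-0.002  0.004 -0.002] t 7.75 [-0.37  0.47  1.7   0.    0.97 -2.09]
[-1.64152917  0.55248634 -1.27120198]
```

View pics/s5.png

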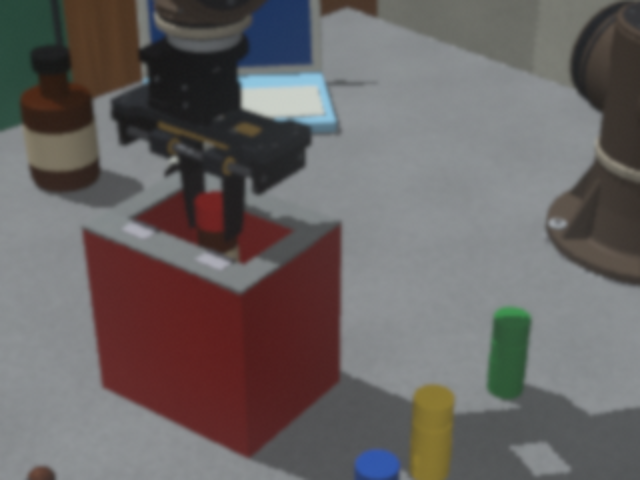

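The bottle (215,220 in the crop) is down through the mouth with the flap swung in; the fingers are clear of the rim. Release, then draw back.

Emit:
send_rows(series="0 0 0 0 0 0; 0 0 0 0 0 0; 0 0 0 0 0 0; 0 0 0 0 0 0; 0 0 0 0 0 0", fingers=0.75)

```text
t: 8.43
eef_pos: [564.4, -147.4, 256.3]
tcp_rot: [3.142, 0.0, -2.991]
ft_force: [0.3, 0.1, 0.2]
opening: 0.747
grip_force: 0.2
```

Emit:
send_rows(series="0 0 -0.3 0 0 0; 0 0 -0.5 0 0 0; 0 0 -0.7 0 0 0; 0 0 -0.7 0 0 0; 0 0 -0.3 0 0 0")

```text
t: 9.05
eef_pos: [564.5, -147.4, 408.7]
tcp_rot: [-3.14, 0.003, -2.991]
ft_force: [-0.1, -0.3, -0.2]
opening: 0.752
grip_force: 0.0
```

Emit:
send_rows(series="0 0.8 0 0 0 0; 0 0.8 0 0 0 0; 0 0.8 0 0 0 0; 0 0.8 0 0 0 0; 0 0 0 0 0 0")

```text
t: 9.68
eef_pos: [535.0, 44.9, 406.5]
tcp_rot: [3.141, 0.0, -2.988]
ft_force: [-0.4, -0.4, -0.2]
opening: 0.75
grip_force: 0.0
```

Emit:
send_rows(series="0 0 0 0 0 0; 0 0 0 0 0 0; 0 0 0 0 0 0; 0 0 0 0 0 0; 0 0 0 0 0 0")

```text
t: 10.3
eef_pos: [535.6, 42.2, 406.2]
tcp_rot: [3.141, 0.0, -2.991]
ft_force: [0.3, -0.0, -0.6]
opening: 0.75
grip_force: 0.0
```

```bash
timeout 60 python3 -c "
from h import *
c=grab('top','t6.png'); W=cloud(c)
print([W[v,u].round(1) for u,v in [(400,190),(430,195),(455,190),(410,216),(440,212)]])"
```

```text
[array([ 580.7, -101.2,  188.6]), array([ 573.3, -151.8,  188.3]), array([ 582.5, -193.6,  189.4]), array([ 536.5, -117.8,  189.7]), array([ 544.3, -167.9,  190.1])]
```

View pics/t6.png

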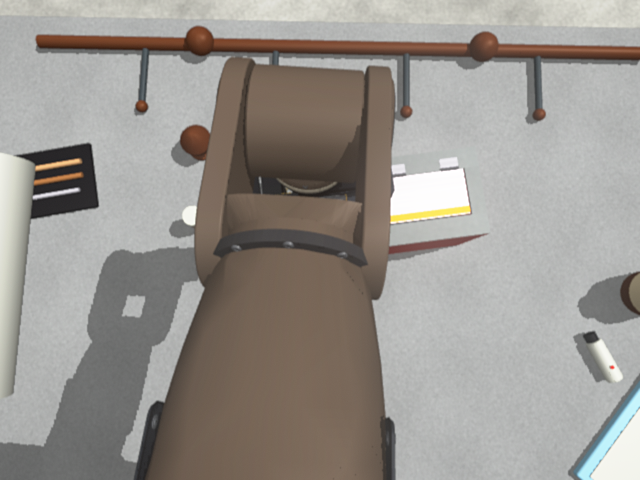

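The flap (430,196) is shut, level with the lid at about z = 189. The used bottle is no longer in the fingers, and the white cap is still in place at (190,215).

```bash
timeout 60 python3 -c "
from cell import env
print(env.job_done())"
```

```text
the job is handed in; nothing more can be done
None
```

The used bottle went through the flap into the red box and the flap is shut; the fresh bottle was not disturbed, and the job was handed in at about 10 s (the judge returned no verdict).

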